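Close the tube and hold the reader arm at its mark

TASK

One of the three flip-cap tubes in the reader's rack stands open: press its cap fully shut. Then squeeze the lock button on the grip of the telescoping reader arm to release it, and draw the arm out until its index needle stands at the long scale mark of the tube you have just closed. Finish holding the arm still there in the gripper, because its spring pulls it home if you let go; leave the things standing around where they are.

Things in the scene. Friction and masses are not known exactly. Their poses are not given: they have to be found in the camera images.
- stand: The tube reader, fixed: aluminium base plate 160 x 280 x 10 mm, origin on its underside, 150 mm from its -y end, 130 mm from the other. Its +x points from the arm to the tubes (roughly away from the robot), +y is the way the arm draws out (roughly to the robot's left). The arm's guide housing, 27 mm wide, top 72 mm high, lies along x = -0.043 from y = -0.15 to -0.027.
- rack_top (a point): Middle of the top of the white rack block (46 x 120 mm, 46 mm above the trolley). It holds three equal tubes in a row along the stand's y, 35 mm apart, 22 mm thick, closed caps' tops 79 mm above the trolley; by chance any of them is the open one. On its near edge a scale: ticks each 5 mm, one long mark in front of each tube.
- cap (a joint): Hinge of the open tube's cap, rad: 0 = fully shut, about 1.5 to 1.9 = standing open at the start (2.0 is the stop). It has a little friction (about 0.02 N m) and stays where it is left; push its back over towards the tubes' far side and press it down.
- cap_hinge (a point): Hinge line of that cap, on the tube's near side (stand -x), 71 mm above the trolley, 14 mm from the tube's axis. The hinge line runs along the stand's y; the closed cap reaches from here 32 mm to stand +x (disc 25 mm across centred on the tube, then a small lip) and is about 8 mm thick.
- cap_top (a point): Middle of the cap's outer face (moves with the cap): 14 mm from the hinge line; when shut, 79 mm above the trolley on the tube's axis.
- tube_mark (a point): Point on the axis of the open tube, level with the top of the rack; the tube's long scale mark has the same y in the stand's frame. Axes as the stand's.
- extension (a joint): Extension of the arm, m: 0 = home and latched, 0.115 = end stop. The three long marks are at 0.030, 0.065 and 0.100. A return spring and friction together resist drawing out by 2 to 4 N. It slides along the stand's +y only.
- lock (a joint): Lock button, m: 0 = out, 0.006 = fully in. It moves to stand +x; 2 N starts it and 8 N holds it fully in. The arm is latched at home until the button is in by more than about 4 mm; once the arm has left home by 10 mm the latch is clear.
- grip_center (a point): Grasp centre of the arm's grip, 72 mm above the trolley: middle between the pressed-in button's face and the block's far face. The grip is an upright black block, 26 mm (stand x) by 22 mm (y), 40 to 94 mm above the trolley; with the button it is 36 mm wide, 30 mm with the button in. Close the fingers along the stand's x and the button goes in.
- button_face (a point): Middle of the lock button's outer face. The button is 16 mm wide, 32 mm tall, at 57 to 89 mm height, and stands 10 mm out of the grip block's near (stand -x) face. The latch keeper (a fixed steel post, top 54 mm high) stands on the near side, 24 to 32 mm to stand -y of it when the arm is home.
- pointer (a point): Tip of the arm's index needle, above the scale. It sits on the reader head (18 mm wide, 47 mm high), which starts 58 mm to stand +x of the grasp centre; a flat bracket, top 21 mm high, joins it to the grip.
- boom: The moving arm with its grip, bracket, reader head and needle; origin straight under the grip at trolley height, axes as the stand's.
- loupe_mid (a point): Bystander: black loupe, 36 mm across, 32 mm tall; its middle.
- vial_1_mid (a point): Bystander: vial with screw cap, 21 mm across, 56 mm tall; its middle.
- vial_2_mid (a point): Bystander: vial with screw cap, 21 mm across, 56 mm tall; its middle.

How it is judged:
On the way, in this order (a step that is already met when the one before it is completed fails the run):
1. the open tube's cap is pressed fully shut while the arm is still home (value of joint cap below 0.1 rad and value of joint extension below 0.01 m), for 0.2 s.
2. with the lock button squeezed in, the arm is drawn off its home latch (value of joint lock above 0.003 m and value of joint extension above 0.012 m), for 0.1 s.
At the end, for the whole second after the job is handed in: The needle stands within 4 mm of the long mark of the tube that had been open, the arm is still and its grip held by the fingers (more than 2 N), and that tube's cap is shut (within 0.1 rad) (y of pointer in the frame of tube_mark between -0.004 and 0.004 m and velocity of joint extension between -0.005 and 0.005 m/s and contact force between the fingers and boom above 2 N and value of joint cap below 0.1 rad); the arm keeps its last pose, push and grip.
It fails at once if a bystander is moved by more than 20 mm (distance of any of loupe_mid, vial_1_mid, vial_2_mid from where it was at the start of the episode above 0.02 m).
It also fails if it takes over 45 s, if anything falls off the work surface, if the arm or the gripper's body presses on something with over 40 N, if the wrist force passes 120 N, or if a joint passes its speed limit or range.

ROBOT

A 7-joint arm with a two-finger parallel gripper is mounted at the origin on a cart in front of the work surface, level with it; the furniture and walls round the work are solid. World frame = base frame: x ahead of the robot, y to its left, z up, the work surface at z = 0. Lengths are in m, angles in rad, forces in N, time in s.
With the tool pointing down it reaches from about 0.4 to 0.875 m from the base axis. Payload 19.3 kg.
Tool frame: the origin (TCP) lies midway between the tips of the shut fingers; the grasp point (between the pads) lies 19 mm behind it; z points along the fingers, y is the line along which they close (so a half turn about z gives the same grasp; the last joint's range is limited). The gripper opens to 85 mm and grips with 20 to 120 N. Pads are 22 mm wide; open, the fingers measure 114 mm over their backs; the gripper's body (76 mm by 85 mm) begins 54 mm behind the grasp point. The pads swing forward as they close: fully open they stand 13 mm farther back than shut.
Start: joints at [-1.349, 0.521, -0.036, 1.599, 0.021, 1.021, -0.113], TCP at [0.18, 0.599, 0.231] pointing down, gripper open.
Joint ranges: [-2.91, 2.91], [-0.3, 2.13], [-1.5, 1.42], [0.17, 2.43], [-1.26, 4.41], [0.16, 1.93], [-2.52, 2.52]. Speed limits (rad/s): [1.89, 1.89, 2.39, 2.39, 3.01, 3.01, 3.01].

INTERFACE

Orientations are given as [roll, pitch, yaw] about the fixed x, y, z axes, in that order (R = Rz(yaw) Ry(pitch) Rx(roll)).
In Python, from workcell import * gives the robot as it stands.
- The arm moves only by the shell command python3 -m creep 'ROWS' [FORCE]. ROWS is JSON, a list that holds one entry, the list of rows, each a list of 7 numbers: the closure, from -1 (fully open) to 1 (shut), then the shift along the tool's x, y, z in m, then the turn, a rotation vector about the tool's x, y, z in degrees. A call has 1 to 10 rows; each row shifts and turns the commanded pose from where the row before left it, along the tool's axes as they then stand; what a row does not reach is not made up. A row lasts 1/10 s, in which the tool goes at most 50 mm and 8.59 degrees, less where a joint would pass 70% of its speed; a pose out of reach is approached as far as the arm can. A call is refused whole if a number of a shift passes 0.05 or a number of a turn 8.59, either way. A call with a gripper value outside its range is refused whole. The fingers move at their own pace and stop on an object; FORCE is the grip in N (left out, the last holds). Time passes only in rows, so rows that do not move let the fingers close. It gives the time, the measured TCP pose, the force, the opening and the grip force at its end, in the units of the state.
- observe(): the state, without advancing time (a new reading comes with each control period).
- grab_frame(name): name is "scene" or "top" or "wrist"; returns a dict with "image" (384x512x3 uint8, red, green, blue), "range_z" (384x512 float32, m along the optical axis (not along the pixel's ray), 0 where there is no reading), "fx", "fy", "cx", "cy" (pixels), "R" (3x3) and "t" (3): a world point X has camera coordinates R X + t; the wrist camera has in their place "T_tool_cam" (4x4, takes a point from camera to tool coordinates, whose origin is the TCP and whose axes are the flange's). Camera axes: x right, y down, z forward; pixel columns grow to the right and rows downward; lengths in m; the calibration is good to about 2 mm. A picture is of the moment at which its call begins: read the wrist's pose just before it.
- job_done(): hands the job in; it is judged then, once.
Trained networks look in a picture, given as the dict that the camera call returned (one of the last four; its "shot" number tells which), for a name from the list of things; names that differ only in an ending like _2 or _b are one class to them, and where a whole thing is asked for, a point or a joint stands for the part that bears it (a point fixed in the world has none). Each returns a list of dicts, best first, with "confidence" (0 to 1); they miss things now and then, are a little off and sometimes report something else, mostly with a low value. They report only what shows in the picture. A call takes as long as a camera call.
- find_in(picture, thing): "extent" ([centre column, centre row, width, height] in pixels, round what is visible of it).
- outline_of(picture, thing): "region" (384x512 bool, what is visible of it) and "extent" ([centre column, centre row, width, height] in pixels, round what is visible of it).
- tip_of(picture, thing): "position" ([column, row] in pixels: a listed point, or the origin of a listed thing).
The state is a dict: "clock": time; "qpos": joint angles; "qd": joint speeds; "joint_efforts": joint torques, N m; "position": TCP position; "tool_rot": TCP orientation; "force": force on the tool from outside, world axes, zero at the start; "moment": the same for the moment, N m; "grip_width": finger opening in m; "finger_force": force on a finger pad.
Only numpy, scipy, OpenCV 4.12 (cv2) and the standard library are available. Lean on these libraries where they do the work, as an engineer would, in place of code of your own. Each camera call takes 0.05 s, during which the arm holds its last target. There are 200 camera calls.

## Working session

There is one attempt and no reset: what is moved stays moved. The work goes in short steps, Python scripts to look and compute and a shell command to move; the robot and the scene stay as the last step left them, time stands still between calls to the robot, and variables do not carry over. Pictures are saved under pics/ and viewed, at most 10 in all, crops included, and the job is handed in when it is done.

```bash
mkdir -p pics
cat > h.py <<'E'
from workcell import *
import numpy as np, cv2
from scipy.spatial.transform import Rotation as Ro
def cam(name):
    s=observe(); p=grab_frame(name)
    if name=="wrist":
        T=np.eye(4);T[:3,:3]=Ro.from_euler('xyz',s["tool_rot"]).as_matrix();T[:3,3]=s["position"]
        p["C"]=T@np.array(p["T_tool_cam"])
    else:
        M=np.eye(4);M[:3,:3]=p["R"];M[:3,3]=p["t"];p["C"]=np.linalg.inv(M)
    return p
def at(p,u,v,z=None,h=None):
    d=np.array([(u-p["cx"])/p["fx"],(v-p["cy"])/p["fy"],1.])
    C=p["C"]
    if h is not None:
        w=C[:3,:3]@d; return C[:3,3]+w*(h-C[2,3])/w[2]
    if z is None:
        a=p["range_z"][int(v)-1:int(v)+2,int(u)-1:int(u)+2];z=np.median(a)
    return C[:3,:3]@(d*z)+C[:3,3]
def save(p,n,crop=None,s=1):
    i=p["image"][:,:,::-1]
    if crop: i=i[crop[1]:crop[3],crop[0]:crop[2]]
    cv2.imwrite("pics/"+n,cv2.resize(i,None,fx=s,fy=s,interpolation=cv2.INTER_CUBIC))
E
python3 - <<'E'
from h import *
np.set_printoptions(precision=4,suppress=True)
s=observe();print(s["position"],s["tool_rot"],s["clock"])
H={"rack_top":.046,"cap_hinge":.071,"tube_mark":.046,"grip_center":.072,"button_face":.073,"pointer":None,"stand":0,"boom":0,"cap_top":None,"loupe_mid":.016,"vial_1_mid":.028}
ims=[]
for c in("top","scene"):
    p=cam(c);ims.append(p["image"])
    for t,h in H.items():
        for r in tip_of(p,t)[:3]:
            u,v=r["position"]; print(c,t,np.round([u,v,r["confidence"]],2),at(p,u,v,h=h) if h is not None else at(p,u,v))
cv2.imwrite("pics/a.png",cv2.resize(np.hstack(ims)[:,:,::-1],(800,300)))
save(p,"scene.png",s=1.5);p=None
E
```

```text
[0.1797 0.5983 0.2307] [-3.1405  0.0001  2.8498] 0.0
top rack_top [233.   174.5    0.68] [ 0.6177 -0.0658  0.046 ]
top cap_hinge [228.6  177.9    0.48] [ 0.6053 -0.0575  0.071 ]
top cap_hinge [259.1  194.8    0.17] [ 0.5656 -0.128   0.071 ]
top tube_mark [256.1  177.6    0.69] [ 0.61   -0.1206  0.046 ]
top grip_center [262.7  209.2    0.78] [ 0.5321 -0.1363  0.072 ]
top grip_center [260.6  193.9    0.67] [ 0.5675 -0.1315  0.072 ]
top button_face [268.4  222.2    0.57] [ 0.5022 -0.1492  0.073 ]
top pointer [255.4  177.     0.66] [ 0.6114 -0.1189  0.0461]
top pointer [266.8  209.2    0.16] [ 0.5297 -0.1456  0.095 ]
top stand [262.4  196.7    0.87] [ 0.5703 -0.135   0.    ]
top boom [263.1  212.5    0.69] [ 0.5314 -0.1366  0.    ]
top cap_top [227.1  178.     0.45] [ 0.6016 -0.0557  0.0914]
top loupe_mid [166.1  162.     0.52] [0.6548 0.1007 0.016 ]
top loupe_mid [264.8  212.9    0.31] [ 0.5289 -0.1408  0.016 ]
top vial_1_mid [352.   234.3    0.58] [ 0.4765 -0.3465  0.028 ]
scene rack_top [219.   213.6    0.72] [ 0.6165 -0.0564  0.046 ]
scene cap_hinge [225.5  207.6    0.73] [ 0.6036 -0.0646  0.071 ]
scene tube_mark [214.9  212.     0.57] [ 0.6257 -0.0533  0.046 ]
scene button_face [284.5  209.5    0.71] [ 0.5124 -0.1431  0.073 ]
scene pointer [240.2  197.6    0.79] [ 0.6143 -0.1169  0.046 ]
scene stand [255.7  220.7    0.64] [ 0.571  -0.1194  0.    ]
scene stand [223.4 207.7   0.5] [ 0.6474 -0.0952 -0.    ]
scene boom [276.1  230.4    0.72] [ 0.5218 -0.1314  0.    ]
scene cap_top [223.4  207.1    0.41] [ 0.596  -0.053   0.0911]
scene loupe_mid [149.5  256.1    0.75] [0.6584 0.1001 0.016 ]
scene vial_1_mid [355.4  181.2    0.64] [ 0.47   -0.3383  0.028 ]
scene vial_1_mid [149.9  256.4    0.61] [0.65   0.1031 0.028 ]
scene vial_1_mid [274.6  209.1    0.17] [ 0.549  -0.1553  0.028 ]
```

View pics/a.png

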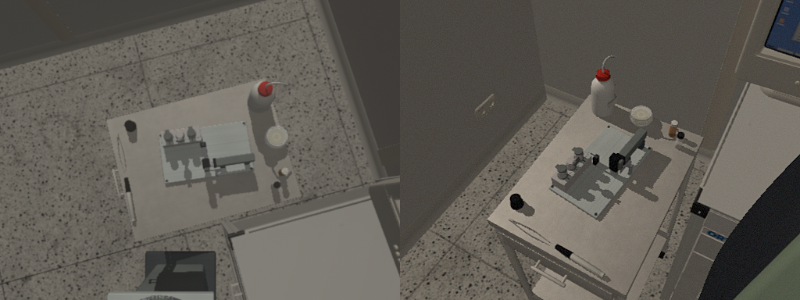

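The stand is visible with its arm home and the loupe to its left, with the tubes on the far side. I'll swing over it for a close wrist view.

```bash
python3 -m creep '[[[-1,-0.04,0,-0.03,0,0,4.9],[-1,-0.05,0,-0.03,0,0,4.9],[-1,-0.05,0,-0.03,0,0,4.9],[-1,-0.05,0,-0.03,0,0,4.9],[-1,-0.05,0,0,0,0,4.9],[-1,-0.05,0,0,0,0,4.9],[-1,-0.05,0,0,0,0,4.9],[-1,-0.05,0,0,0,0,4.9]]]'
python3 -m creep '[[[-1,-0.05,0,0,0,0,4.9],[-1,-0.05,0,0,0,0,4.9],[-1,-0.05,0,0,0,0,4.9],[-1,-0.05,0,0,0,0,4.9],[-1,-0.05,0,0,0,0,4.9],[-1,-0.05,0,0,0,0,4.9],[-1,-0.05,0,0,0,0,4.9],[-1,-0.04,0,0,0,0,4.9],[-1,0,0,0,0,0,0]]]'
cat > look.py <<'E'
from h import *
import sys
np.set_printoptions(precision=4,suppress=True)
s=observe();print(s["position"],s["tool_rot"],s["clock"],s["qpos"])
H={"rack_top":.046,"cap_hinge":.071,"tube_mark":.046,"grip_center":.072,"button_face":.073,"pointer":None,"stand":0,"boom":0,"cap_top":None}
p=cam("wrist");print(p["T_tool_cam"])
for t,h in H.items():
    for r in tip_of(p,t)[:3]:
        u,v=r["position"]; print(t,np.round([u,v,r["confidence"]],2),at(p,u,v,h=h) if h is not None else at(p,u,v))
save(p,sys.argv[1],s=1.5)
np.savez("last.npz",**{k:p[k] for k in("C","range_z","image","fx","fy","cx","cy")})
E
python3 look.py w1.png
```

```text
clock: 2.0
position: [0.4783, 0.3908, 0.3384]
tool_rot: [3.141, -0.0, 2.162]
force: [0.2, 1.2, -0.6]
grip_width: 0.0853
finger_force: 0.0
clock: 2.9
position: [0.591, 0.0205, 0.3391]
tool_rot: [3.141, 0.002, 1.471]
force: [0.4, 1.7, 0.4]
grip_width: 0.0853
finger_force: 0.0
[0.591  0.0205 0.3391] [3.1406 0.0019 1.4707] 2.9 [-0.4586  0.4032  0.4615  1.5691 -0.1855  1.2126 -0.0641]
[[-0.0003 -0.9458 -0.3247  0.084 ]
 [ 1.     -0.0002 -0.0002  0.0001]
 [ 0.0001 -0.3247  0.9458 -0.1433]
 [ 0.      0.      0.      1.    ]]
cap_hinge [275.3  200.     0.97] [ 0.6037 -0.057   0.071 ]
cap_hinge [227.6  261.2    0.29] [ 0.5316 -0.1393  0.071 ]
cap_hinge [230.7  234.4    0.21] [ 0.541  -0.0996  0.071 ]
tube_mark [288.6  192.2    0.95] [ 0.6227 -0.0574  0.046 ]
grip_center [229.1  261.3    0.74] [ 0.5338 -0.1391  0.072 ]
button_face [211.   263.8    0.53] [ 0.5091 -0.1399  0.073 ]
pointer [282.3  238.7    0.84] [ 0.6095 -0.1436  0.0128]
stand [259.3  227.7    0.71] [ 0.5761 -0.1279  0.    ]
boom [227.5  236.6    0.66] [ 0.5255 -0.1381  0.    ]
cap_top [265.8  208.9    0.54] [ 0.5892 -0.0931  0.0111]
cap_top [282.8  238.1    0.37] [ 0.6103 -0.1428  0.0125]
```

View pics/w1.png

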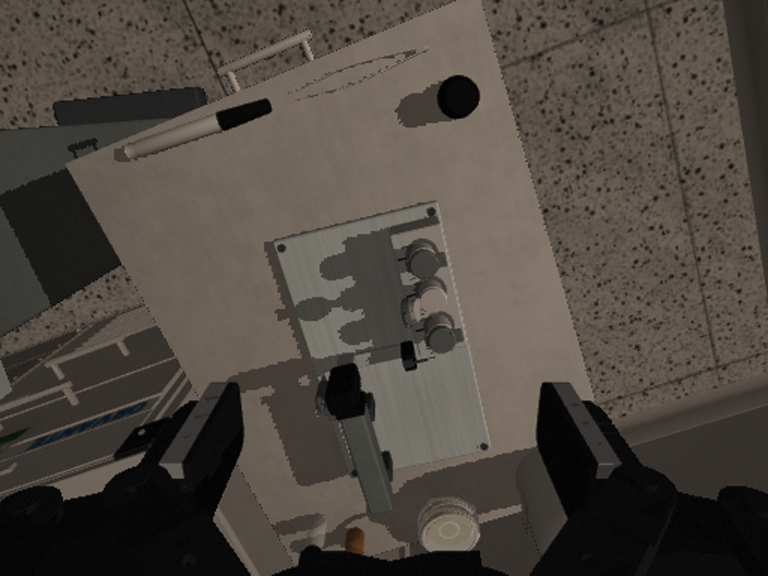

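The picture shows the middle tube open: its white inside is at about (432,293), and its cap stands edge-on to the left at (410,308). The grip is at (345,385). Next I'll measure the stand's yaw and the tube positions.

Run:
```python
from h import *
np.set_printoptions(precision=4,suppress=True)
p=dict(np.load("last.npz"))
P={}
for n,(u,v) in dict(a=(431,211),b=(281,247),c=(484,447)).items(): P[n]=at(p,u/1.5,v/1.5,h=.012);print(n,P[n])
d=P["a"]-P["c"];print("yaw from y edge",np.arctan2(-d[0],d[1]),np.linalg.norm(d))
d=P["a"]-P["b"];print("yaw from x edge",np.arctan2(d[1],d[0]),np.linalg.norm(d))
# point cloud of scene
v,u=np.mgrid[0:384,0:512];z=p["range_z"]
d=np.stack([(u-p["cx"])/p["fx"]*z,(v-p["cy"])/p["fy"]*z,z],-1)
X=d@p["C"][:3,:3].T+p["C"][:3,3]
np.save("X.npy",X)
print("caps",[ (at(p,a/1.5,b/1.5,h=.079),X[int(b/1.5),int(a/1.5)]) for a,b in((425,257),(440,333),(410,308),(345,385))])
# top points
m=(X[...,2]>.076)&(X[...,2]<.12)&(X[...,0]>.45)&(X[...,0]<.7)&(X[...,1]<0)&(X[...,1]>-.2)&(z>0)
lab=cv2.connectedComponentsWithStats(m.astype(np.uint8))
for i in range(1,lab[0]):
    if lab[2][i][4]>8: q=X[lab[1]==i];print(lab[2][i],q.mean(0),q.min(0),q.max(0),cv2.minAreaRect(q[:,:2].astype(np.float32)*1000))
```

```text
a [0.6283 0.0053 0.012 ]
b [ 0.4858 -0.0146  0.012 ]
c [ 0.666  -0.2573  0.012 ]
yaw from y edge 0.14288727533025808 0.2653120862826471
yaw from x edge 0.13906755140300114 0.1438713796647881
caps [(array([ 0.6165, -0.0177,  0.079 ]), array([ 0.6161, -0.0169,  0.0799])), (array([ 0.624 , -0.0862,  0.079 ]), array([ 0.6235, -0.0857,  0.08  ])), (array([ 0.6006, -0.0608,  0.079 ]), array([ 0.6002, -0.0556,  0.0905])), (array([ 0.537 , -0.1281,  0.079 ]), array([ 0.5378, -0.1247,  0.0831]))]
[272 167  26  19 347] [ 0.6166 -0.0229  0.0793] [ 0.602  -0.0352  0.076 ] [ 0.6331 -0.0116  0.0821] ((617.9682006835938, -24.032442092895508), (23.42102813720703, 29.80192756652832), 76.89938354492188)
[267 198  13  21 201] [ 0.5997 -0.0586  0.0922] [ 0.5927 -0.0718  0.078 ] [ 0.6075 -0.0492  0.1041] ((600.0311889648438, -60.490882873535156), (13.697495460510254, 23.165334701538086), 8.133407592773438)
[284 218  25  18 304] [ 0.6261 -0.0918  0.0793] [ 0.6113 -0.1054  0.0761] [ 0.6427 -0.0809  0.0816] ((627.2438354492188, -93.23941802978516), (23.881980895996094, 30.503023147583008), 74.10784912109375)
[210 253  30  24 523] [ 0.5308 -0.1333  0.09  ] [ 0.5104 -0.1478  0.0762] [ 0.5476 -0.1236  0.0968] ((528.6746826171875, -136.1984100341797), (36.04076385498047, 21.97886848449707), 8.279969215393066)
```

```bash
python3 -m creep '[[[1,0,0,0,0,0,-6.95],[1,0,0,0,0,0,-6.95],[1,-0.028,-0.015,0.04,0,0,0],[1,-0.028,-0.015,0.04,0,0,0],[1,-0.027,-0.0157,0.04,0,0,0],[1,0,0,0.04,0,0,0],[1,0,0,0,0,0,0],[1,0,0,0,0,0,0]]]' 20
python3 look.py w2.png
```

```text
clock: 4.2
position: [0.5598, -0.0599, 0.1815]
tool_rot: [-3.141, -0.0, 1.725]
force: [0.6, 0.2, 1.3]
grip_width: -0.0003
finger_force: 0.0
[ 0.5598 -0.0599  0.1815] [-3.1413 -0.0001  1.7246] 4.2 [-0.2609  0.5105  0.3664  1.8301 -0.2365  0.844   0.3748]
[[-0.0003 -0.9458 -0.3246  0.084 ]
 [ 1.     -0.0002 -0.0003  0.0003]
 [ 0.0002 -0.3246  0.9458 -0.1433]
 [ 0.      0.      0.      1.    ]]
rack_top [326.3  187.5    0.95] [ 0.6181 -0.0636  0.046 ]
rack_top [301.9  197.2    0.18] [ 0.5992 -0.0755  0.046 ]
cap_hinge [314.7  191.     0.93] [ 0.6034 -0.06    0.071 ]
tube_mark [327.4  183.     0.79] [ 0.6181 -0.0595  0.046 ]
button_face [186.5 264.7   0.7] [ 0.5106 -0.1397  0.073 ]
pointer [301.7  249.     0.81] [ 0.6165 -0.1435  0.0108]
pointer [217.5  227.1    0.51] [ 0.5289 -0.1293  0.0166]
stand [266.7  224.2    0.56] [ 0.5777 -0.1265  0.    ]
cap_top [303.9  197.1    0.57] [ 0.6008 -0.0749  0.0467]
```

View pics/w2.png

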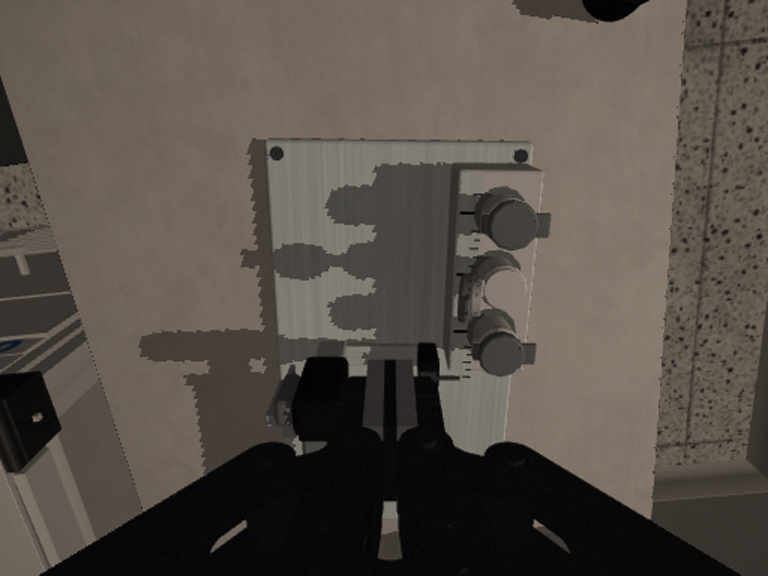

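Middle tube confirmed: open mouth at (505,290), with its cap edge-on at (470,298). The stand is aligned with the tool. Next I go down behind the cap and push.

```bash
python3 -m creep '[[[1,-0.007,-0.01,0.03,0,0,0],[1,0,0,0.03,0,0,0],[1,0,0,0.0285,0,0,0],[1,0,0,0,0,0,0],[1,0,0.01,0,0,0,0],[1,0,0.01,0,0,0,0],[1,0,0.01,0,0,0,0]]]'
python3 -m creep '[[[1,0,0.01,0,0,0,0],[1,0,0.01,0,0,0,0],[1,0,0.01,0,0,0,0],[1,0,0.008,0,0,0,0],[1,0,0,0,0,0,0],[1,0,0,0,0,0,0]]]'
```

```text
clock: 5.4
position: [0.5822, -0.0639, 0.0937]
tool_rot: [3.139, 0.0, 1.724]
force: [0.1, 0.2, -1.3]
grip_width: 0.0003
finger_force: 0.0
clock: 6.0
position: [0.6176, -0.0585, 0.0921]
tool_rot: [-3.141, 0.0, 1.724]
force: [-0.3, 0.2, 0.0]
grip_width: 0.0001
finger_force: 0.1
```

```bash
python3 -m creep '[[[1,0,0,0.004,0,0,0],[1,0,0,0.004,0,0,0],[1,0,0,0.003,0,0,0],[1,0,0,0,0,0,0]]]'
python3 -m creep '[[[1,0,0,0.002,0,0,0],[1,0,0,0.001,0,0,0],[1,0,0,0,0,0,0]]]'
```

```text
clock: 6.4
position: [0.6172, -0.0585, 0.0807]
tool_rot: [-3.141, -0.0, 1.724]
force: [-0.6, 0.1, 0.5]
grip_width: 0.0
finger_force: 0.0
clock: 6.7
position: [0.6178, -0.0585, 0.079]
tool_rot: [3.141, -0.0, 1.724]
force: [-3.6, 0.3, 14.1]
grip_width: 0.0001
finger_force: 6.8
```

```bash
python3 -m creep '[[[1,0,0,0.0005,0,0,0],[1,0,0,0,0,0,0],[1,0,0,0,0,0,0],[1,0,0,-0.03,0,0,0],[1,-0.02,-0.025,-0.04,0,0,0],[-1,-0.02,-0.025,-0.04,0,0,0],[-1,-0.01,-0.025,-0.02,0,0,0],[-1,0,0,0,0,0,0],[-1,0,0,0,0,0,0]]]'
python3 look.py w3.png
python3 - <<'E'
from h import *
np.set_printoptions(precision=4,suppress=True)
p=dict(np.load("last.npz"));v,u=np.mgrid[0:384,0:512];z=p["range_z"]
d=np.stack([(u-p["cx"])/p["fx"]*z,(v-p["cy"])/p["fy"]*z,z],-1)
X=d@p["C"][:3,:3].T+p["C"][:3,3]
m=(X[...,2]>.074)&(X[...,2]<.12)&(X[...,0]>.45)&(X[...,0]<.7)&(X[...,1]<0)&(X[...,1]>-.2)&(z>0)
lab=cv2.connectedComponentsWithStats(m.astype(np.uint8))
for i in range(1,lab[0]):
    if lab[2][i][4]>8: q=X[lab[1]==i];print(lab[2][i],q.mean(0),q.min(0),q.max(0),cv2.minAreaRect(q[:,:2].astype(np.float32)*1000))
E
```

```text
clock: 7.6
position: [0.5523, -0.1181, 0.2062]
tool_rot: [3.141, -0.0, 1.724]
force: [-0.2, 0.5, -0.6]
grip_width: 0.0579
finger_force: 0.0
[ 0.5523 -0.1181  0.2062] [ 3.1405 -0.0003  1.7237] 7.6 [-0.1679  0.4816  0.3816  1.804  -0.2233  0.8973  0.4671]
[[-0.0003 -0.9458 -0.3246  0.084 ]
 [ 1.     -0.0002 -0.0003  0.0003]
 [ 0.0002 -0.3246  0.9458 -0.1433]
 [ 0.      0.      0.      1.    ]]
rack_top [344.6  115.8    0.93] [ 0.6187 -0.0627  0.046 ]
cap_hinge [333.   112.6    0.65] [ 0.6025 -0.0594  0.071 ]
tube_mark [345.1  110.5    0.98] [ 0.6181 -0.0582  0.046 ]
tube_mark [344.5  116.8    0.61] [ 0.6188 -0.0636  0.046 ]
grip_center [234.   195.1    0.87] [ 0.5339 -0.1401  0.072 ]
button_face [205.6  194.5    0.95] [ 0.5099 -0.1429  0.073 ]
pointer [322.3  182.1    0.57] [ 0.6206 -0.1351  0.0114]
pointer [231.8 193.2   0.3] [ 0.5324 -0.1303  0.0944]
pointer [333.2  114.4    0.29] [ 0.6083 -0.0629  0.0478]
stand [278.9  162.2    0.65] [ 0.574 -0.124  0.   ]
stand [237.1  168.8    0.39] [ 0.5318 -0.1377  0.    ]
boom [235.5 168.5   0.8] [ 0.5301 -0.1376  0.    ]
cap_top [357.6  117.  
[... 152 characters left out ...]
9570312, -23.32961082458496), (33.15765380859375, 24.05105209350586), 14.360973358154297)
[337 100  44  32 964] [ 0.6207 -0.0579  0.0789] [ 0.6052 -0.0703  0.0743] [ 0.6387 -0.0464  0.0815] ((621.6473388671875, -58.0996208190918), (33.508079528808594, 23.786075592041016), 5.645279884338379)
[334 144  42  31 867] [ 0.6256 -0.0923  0.0789] [ 0.6101 -0.1049  0.0742] [ 0.6436 -0.0809  0.0822] ((626.4920654296875, -91.70472717285156), (33.25104904174805, 23.93651580810547), 30.75912857055664)
[ 204  180   46   32 1291] [ 0.5297 -0.1339  0.0908] [ 0.5098 -0.1476  0.0741] [ 0.5476 -0.1241  0.0968] ((528.2997436523438, -136.4682159423828), (36.451393127441406, 21.394336700439453), 8.063840866088867)
```

View pics/w3.png

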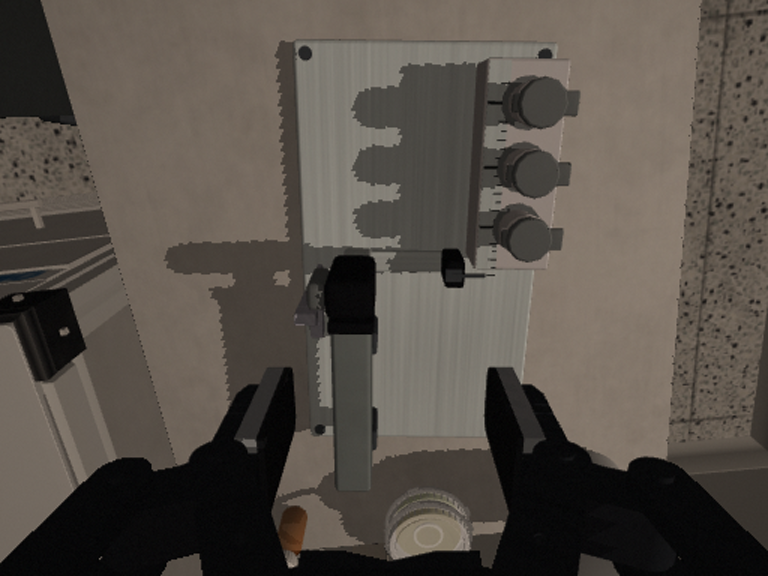

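All three caps read level at 79 mm, so the middle one is shut and the arm is still home. The needle is at about (485,275). Next I descend on the grip and check before closing.

```bash
python3 -m creep '[[[-1,-0.0145,-0.0235,0,0,0,0],[-1,0,0,0.04,0,0,0],[-1,0,0,0.04,0,0,0],[-1,0,0,0.04,0,0,0],[-1,0,0,0.02,0,0,0],[-1,0,0,0.013,0,0,0],[-1,0,0,0,0,0,0]]]'
```

```text
clock: 8.8
position: [0.5307, -0.136, 0.0517]
tool_rot: [-3.14, -0.0, 1.724]
force: [-0.2, 0.1, 0.9]
grip_width: 0.0849
finger_force: 0.0
```

```bash
python3 -m creep '[[[0.3,0,0,0,0,0,0],[0.3,0,0,0,0,0,0],[1,0,0,0,0,0,0],[1,0,0,0,0,0,0],[1,0,0,0,0,0,0],[1,0,0,0,0,0,0],[1,0,0,0,0,0,0],[1,0,0,0,0,0,0],[1,0,0,0,0,0,0],[1,0,0,0,0,0,0]]]' 40
```

```text
clock: 9.8
position: [0.5318, -0.1361, 0.0538]
tool_rot: [3.14, 0.0, 1.724]
force: [-0.5, 1.1, 11.7]
grip_width: 0.0277
finger_force: 41.6
```

```bash
python3 -m creep '[[[1,0.004,0,-0.001,0,0,0],[1,0.005,0,0,0,0,0],[1,0.005,0,0,0,0,0],[1,0.006,0,0,0,0,0],[1,0,0,0,0,0,0]]]'
```

```text
clock: 10.3
position: [0.5288, -0.1155, 0.054]
tool_rot: [3.141, 0.0, 1.725]
force: [6.9, -0.6, -8.8]
grip_width: 0.0278
finger_force: 41.2
```

```bash
python3 -m creep '[[[1,0.008,0.0003,0,0,0,0],[1,0.008,0.0002,0,0,0,0],[1,0.008,0.0001,0,0,0,0],[1,0.008,0.0001,0,0,0,0],[1,0.008,0.0001,0,0,0,0],[1,0.004,0,0,0,0,0],[1,0,0,0,0,0,0],[1,0,0,0,0,0,0]]]'
cat > look2.py <<'E'
from h import *
np.set_printoptions(precision=4,suppress=True)
s=observe();print(s["position"],s["force"],s["clock"])
ims=[]
y=np.array([-.1415,.99,0])
for c in("wrist","scene","top"):
    p=cam(c)
    for t,h in(("pointer",.048),("tube_mark",.046),("cap_top",.079),("rack_top",.046),("grip_center",.072)):
        for r in tip_of(p,t)[:2]:
            a,b=r["position"];X=at(p,a,b,h=h);print(c,t,np.round([a,b,r["confidence"]],2),X,at(p,a,b),"y:",round(X@y,4))
    if c=="wrist": save(p,"w4.png",s=1.5); np.savez("last.npz",**{k:p[k] for k in("C","range_z","image","fx","fy","cx","cy")})
E
python3 look2.py
```

```text
clock: 11.1
position: [0.5226, -0.0728, 0.0539]
tool_rot: [3.141, 0.0, 1.724]
force: [5.8, -0.9, -6.9]
grip_width: 0.0279
finger_force: 40.8
[ 0.5226 -0.0728  0.0539] [ 5.8004 -0.9265 -6.8562] 11.1
wrist pointer [423.9  255.3    0.88] [ 0.6027 -0.0634  0.048 ] [ 0.6015 -0.0624  0.05  ] y: -0.148
wrist tube_mark [459.2  251.5    0.93] [ 0.6206 -0.0596  0.046 ] [ 0.6104 -0.0532  0.0599] y: -0.1468
wrist cap_top [502.3  293.     0.74] [ 0.62   -0.0599  0.079 ] [ 0.6191 -0.0594  0.08  ] y: -0.1471
wrist grip_center [258.2 281.3   0.7] [ 0.5224 -0.0742  0.072 ] [ 0.5207 -0.0626  0.0893] y: -0.1474
scene pointer [224.9  215.9    0.59] [ 0.6022 -0.0599  0.048 ] [ 0.6037 -0.0612  0.0453] y: -0.1445
scene tube_mark [213.4  212.     0.68] [ 0.628  -0.0512  0.046 ] [ 0.6261 -0.0497  0.0492] y: -0.1395
scene cap_top [215.5  202.2    0.44] [ 0.6237 -0.0562  0.079 ] [ 0.6239 -0.0564  0.0787] y: -0.1439
scene rack_top [220.3  212.1    0.59] [ 0.6173 -0.061   0.046 ] [ 0.6081 -0.0536  0.0621] y: -0.1477
scene grip_center [256.   227.7    0.63] [ 0.5239 -0.0714  0.072 ] [ 0.5153 -0.0626  0.0902] y: -0.1449
scene grip_center [356.5  179.8    0.39] [ 0.4539 -0.3086  0.072 ] [ 0.4677 -0.3373  0.0357] y: -0.3698
top tube_mark [229.6  175.3    0.48] [ 0.6158 -0.0577  0.046 ] [ 0.5491 -0.0879  0.4243] y: -0.1443
top cap_top [351.5  236.4    0.19] [ 0.4693 -0.3361  0.079 ] [ 0.4704 -0.3404  0.0551] y: -0.3991
top rack_top [230.5  174.7    0.96] [ 0.6172 -0.0599  0.046 ] [ 0.5503 -0.0892  0.423 ] y: -0.1466
```

View pics/w4.png

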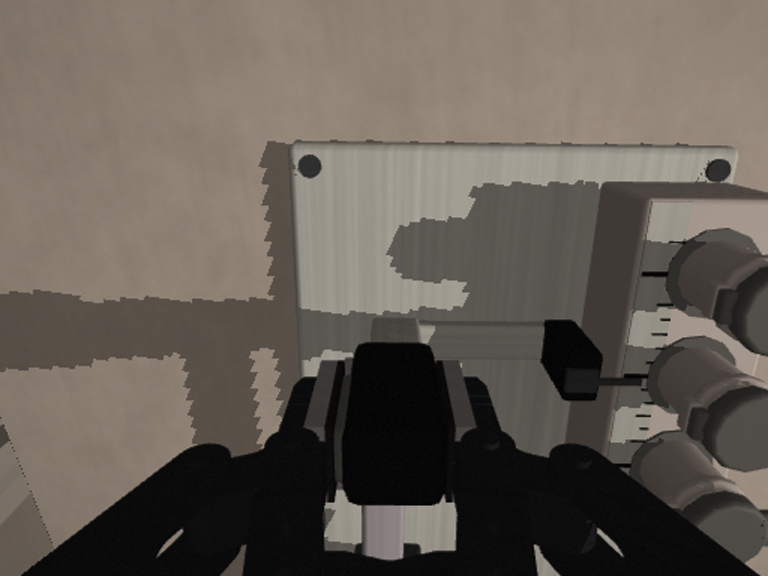

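The needle at row 381 is about 1.5 mm short of the middle tube's long mark at row 376. Part of that is parallax from the needle's height, and travel so far is 64.0 of 65 mm. I'll draw 1 mm more.

```bash
python3 -m creep '[[[1,0.001,0.0002,0,0,0,0],[1,0,0,0,0,0,0],[1,0,0,0,0,0,0],[1,0,0,0,0,0,0]]]'
sed -i 's/"w4.png",s=1.5/"w5.png",(370,180,512,320),5/' look2.py; python3 look2.py | grep wrist
```

```text
clock: 12.4
position: [0.5226, -0.0721, 0.0539]
tool_rot: [3.141, 0.0, 1.724]
force: [4.9, -2.7, -5.3]
grip_width: 0.0279
finger_force: 40.4
wrist tube_mark [460.9  249.5    0.74] [ 0.621  -0.0577  0.046 ] [ 0.6115 -0.0519  0.0589] y: -0.145
wrist cap_top [504.6 291.8   0.6] [ 0.6207 -0.0586  0.079 ] [ 0.6197 -0.0579  0.0801] y: -0.1458
wrist cap_top [224.4  282.     0.46] [ 0.5084 -0.0711  0.079 ] [ 0.5085 -0.067   0.085 ] y: -0.1424
wrist grip_center [259.9  279.9    0.91] [ 0.523  -0.0727  0.072 ] [ 0.5214 -0.0622  0.0877] y: -0.146
wrist grip_center [256.1  212.     0.46] [ 0.5168 -0.0422  0.072 ] [ 0.5197 -0.0652  0.0178] y: -0.1149
```

View pics/w5.png

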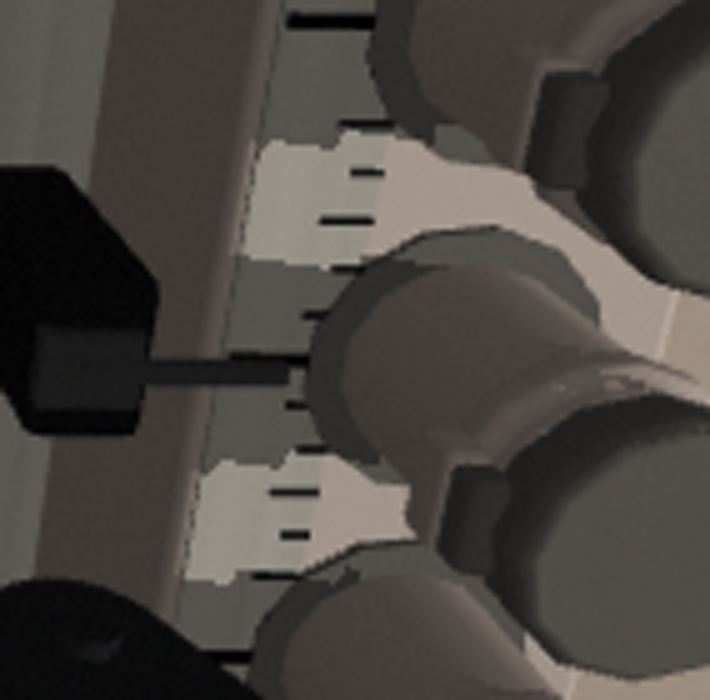

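Run:
```python
from h import *
p=dict(np.load("last.npz"));y=np.array([-.1415,.99,0])
m=at(p,424,251.4,h=.046)
for u in (400,415,426):
  print(at(p,u,254.8), [round((at(p,u,254.8,h=h)-m)@y*1000,2) for h in(.046,.048,.05,.052)])
```

```text
[ 0.59018707 -0.06337635  0.04957748] [np.float64(-2.03), np.float64(-0.88), np.float64(0.27), np.float64(1.42)]
[ 0.59737837 -0.06228634  0.04955195] [np.float64(-1.95), np.float64(-0.8), np.float64(0.35), np.float64(1.5)]
[ 0.60249373 -0.06136176  0.04978807] [np.float64(-1.89), np.float64(-0.74), np.float64(0.41), np.float64(1.55)]
```

The needle's measured height is 49.7 mm, which puts it within about 0.5 mm of the middle tube's mark. It is held at 40 N and still, so I'm handing in.

```bash
python3 -c "
from workcell import *
print(job_done())"
```

```text
the job is handed in; nothing more can be done
None
```

I pressed the middle tube's cap shut, squeezed the lock button and drew the arm out to that tube's long mark. At hand-in the needle measured within about 0.5 mm of the mark, with the arm held still at about 40 N; no verdict came back.

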